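Clamp the blue-banded hammer tail in the voicing rack

TASK

Lay the blue-banded beech hammer tail in the empty nest of the clamp rack, the one with the blue knob, banded end towards the front and rear end up to the end stop; then let go of it and turn the blue knob clockwise until its roller has pushed the tail flush against the side fence and holds it lightly clamped, feeling for the fence so that the beech is not dented (never more than 15 N at the roller). Leave the knob there and let go; do not brush the neighbouring stations with their knobs and tails, and leave everything else on the bench alone.

Things in the scene. Friction and masses are not known exactly. Their poses are not given: they have to be found in the camera images.
- tail: Beech hammer tail to clamp: a bar 100 (x) x 12 (y) x 18 mm (z), about 25 g, loose and flat on the counter. Blue band round its front (-x) end. Origin: centre of its underside; x runs along the bar away from the band. Grip it across the 12 mm, 25 to 42 mm from the origin towards the band: once nested, only that end stands clear of the fence.
- tail_band (a point): Middle of the tail's blue band, 43 mm from the tail's origin towards its front end, 9 mm above its underside.
- blue_station: Empty clamp station with the blue knob: fixed aluminium block, 52 mm wide, 20 mm high, x = -82 to +30 mm; one of five side by side at 56 mm spacing on a 6 mm plate. Origin: on the knob's axis at the block's underside; x points away from the robot along the nest, y to the left across the row. Its top is the nest's floor.
- blue_nest (a point): Point on the nest's floor (block's top), 66 mm in front of the knob's axis: here the tail's origin lies when its rear end touches the 14 mm high end stop; up to 11 mm farther forward is still all right. Axes as the station's. Laid with its origin within 2 mm of this point in y, the tail clears the fence and the open roller. The banded end then overhangs the block's front by about 35 mm.
- blue_fence_mid (a point): Middle of the range in which the side fence of the blue nest may stand, on the nest's floor: a dark steel strip 64 (x) x 5 x 14 mm high. It was set by hand and is not measured: its clamping face, which looks to -y, lies anywhere from 11 to 21 mm to +y of the knob's axis, parallel to the station's x. The tail must end flush against it.
- blue_knob_grip (a point): Point on the blue knob's vertical axis, 74 mm above the station's underside, where to grip. The knob is a bar 30 (x) x 12 (y) mm, 58 to 82 mm above the underside, gripped across its 12 mm; this point's axes turn with it. The clamp arm lies below, 48 mm up. Other knobs stand 56 mm away and reach 15 mm from their axes, so open the fingers only 30 to 36 mm around it.
- blue_knob (a joint): Blue knob's angle, rad; grows clockwise seen from above; 0: bar and arm along the station's -x. Starts open at -0.95 to -0.65; the roller meets a tail lying at the fence between -0.21 and +0.09. Dry friction 0.09 N m keeps it where it is left; then torque rises 6 N m per rad, 0.034 N m per newton at the roller. 0.15 to 0.25 N m above free turning is a good clamp; 2.6 N stays after letting go.
- blue_arm: Sprung clamp arm that turns with the blue knob and gives under load (6 N m/rad). Origin on the knob's axis at the station's underside. It points along its own -x, 42 to 48 mm up, passes over the tail, and 34 mm from the axis carries a hanging white roller of 6 mm radius (24 to 42 mm up) that pushes the tail to the station's +y.
- station_1: Neighbouring clamp station with a black bar knob, like the blue one and with a tail already clamped in it; not to be touched. Origin on its knob's axis at the block's underside; its knob reaches 82 mm up and 15 mm from the axis, its tail runs forward to x = -117 mm at y = 6 to 18 mm, 20 to 38 mm up.
- knob_1 (a joint): Angle of the black knob of station_1; starts at 0 and must stay there.
- station_2: Neighbouring clamp station with a black bar knob, like the blue one and with a tail already clamped in it; not to be touched. Origin on its knob's axis at the block's underside; its knob reaches 82 mm up and 15 mm from the axis, its tail runs forward to x = -117 mm at y = 6 to 18 mm, 20 to 38 mm up.
- knob_2 (a joint): Angle of the black knob of station_2; starts at 0 and must stay there.
- station_3: Neighbouring clamp station with a black bar knob, like the blue one and with a tail already clamped in it; not to be touched. Origin on its knob's axis at the block's underside; its knob reaches 82 mm up and 15 mm from the axis, its tail runs forward to x = -117 mm at y = 6 to 18 mm, 20 to 38 mm up.
- knob_3 (a joint): Angle of the black knob of station_3; starts at 0 and must stay there.
- station_4: Neighbouring clamp station with a black bar knob, like the blue one and with a tail already clamped in it; not to be touched. Origin on its knob's axis at the block's underside; its knob reaches 82 mm up and 15 mm from the axis, its tail runs forward to x = -117 mm at y = 6 to 18 mm, 20 to 38 mm up.
- knob_4 (a joint): Angle of the black knob of station_4; starts at 0 and must stay there.
- spare_a: Spare plain beech tail, 100 x 12 x 18 mm; on the counter, to be left alone. Origin: underside, near its middle.
- spare_b: Second spare plain beech tail, 100 x 12 x 18 mm; on the counter, to be left alone. Origin: underside, near its middle.
- jar: Frosted glass jar, 64 mm wide, 84 mm high; on the counter, to be left alone. Origin: underside, near its middle.
- dip_block: Aluminium key-dip block, 60 x 30 x 25 mm; on the counter, to be left alone. Origin: underside, near its middle.
- needle_tool: Voicing needle tool with dark wooden handle, about 126 mm long, 22 mm thick; on the counter, to be left alone. Origin: underside, near its middle.
- sanding_stick: Flat wooden sanding stick, 150 x 22 x 8 mm; on the counter, to be left alone. Origin: underside, near its middle.

How it is judged:
By the outcome, as a careful person would: the job done as asked, in the order asked, and still so for the second after the job is handed in, with the robot touching nothing.
It also fails if it takes over 72 s, if anything falls off the work surface, if the arm or the gripper's body presses on something with over 40 N, if the wrist force passes 120 N, or if a joint passes its speed limit or range.

ROBOT

A 6-joint arm with a two-finger parallel gripper is mounted at the origin on the work surface. World frame = base frame: x ahead of the robot, y to its left, z up, the work surface at z = 0. Lengths are in mm, angles in rad, forces in N, time in s.
With the tool pointing down it reaches from about 350 to 975 mm from the base axis. Payload 7.1 kg.
Tool frame: the origin (TCP) lies on the front face of the gripper's body, between the roots of the fingers; the fingertips stand 80 mm ahead of it and the grasp point (between the pads) lies 61 mm ahead of it (ctrl.tcp_to_grasp is the distance from the TCP to the grasp point, in mm); z points along the fingers, y is the direction in which the jaws open and shut (so a half turn about z gives the same grasp; the last joint's range is limited). The gripper opens to 88 mm and grips with 3 to 60 N. Pads are 20 mm wide; open, the fingers measure 115 mm over their backs; the gripper's body (75 mm by 178 mm) begins 61 mm behind the grasp point.
Start: joints at [-1.299, 0.423, 1.63, -0, 1.089, -0.019], TCP at [179.217, -598.737, 302.675] pointing down, gripper open.
Joint ranges: [-3, 3], [-0.9, 2.11], [0.09, 2.58], [-1.31, 4.45], [0.11, 2.69], [-2.54, 2.54]. Speed limits (rad/s): [2.39, 2.39, 3.01, 3.14, 3.14, 3.14].

INTERFACE

Orientations are given as a rotation vector (axis times angle).
In Python, from workcell import telemetry, get_image, ctrl gives the robot as it stands.
- The arm moves only by the tool send_rows, never from a script. Its argument "rows" is a list of rows, each a list of 5 numbers: the shift along the tool's x, y, z in m, then the turn about the tool's z in rad, then the opening, from -1 (shut) to 1 (fully open). A call has 1 to 5 rows; each row shifts and turns the commanded pose from where the row before left it, along the tool's axes as they then stand; what a row does not reach is not made up. A row lasts 1/10 s, in which the tool goes at most 50 mm and 8.59 degrees, less where a joint would pass 70% of its speed; a pose out of reach is approached as far as the arm can. A call with a gripper value outside its range is refused whole. The fingers move at their own pace and stop on an object; the grip force is fixed at half the most. Time passes only in rows, so rows that do not move let the fingers close. It gives the time, the measured TCP pose, the force and the opening at its end, in the units of the state.
- telemetry.get_obs(): the state, without advancing time (a new reading comes with each control period).
- get_image(name): name is "side" or "top" or "wrist"; returns a dict with "color" (384x512x3 uint8, blue, green, red), "z_map" (384x512 float32, mm along the optical axis (not along the pixel's ray), 0 where there is no reading), "camera_matrix" (3x3 intrinsics, pixels), "k1" (the pictures are not rectified: a ray, as slopes to the right and down, at radius r is drawn at 1 + k1 r^2 times it, then the intrinsics apply), "rvec" (rotation vector, rad) and "tvec" (3), from world to camera coordinates, as OpenCV has them. Camera axes: x right, y down, z forward; pixel columns grow to the right and rows downward; lengths in mm; the calibration is good to about 2 mm. A picture is of the moment at which its call begins.
- ctrl.close_job(): hands the job in, once; it reports no verdict.
The state is a dict: "t": time; "qpos": joint angles; "qvel": joint speeds; "joint_torque": joint torques, N m; "ee_pos": TCP position; "orientation": TCP orientation; "ft_force": force on the tool from outside, world axes, zero at the start; "moment": the same for the moment, N m; "width": finger opening in mm.
Only numpy, scipy, OpenCV 4.12 (cv2) and the standard library are available. Lean on these libraries where they do the work, as an engineer would, in place of code of your own. Each camera call takes 0.05 s, during which the arm holds its last target.

## Working session

There is one attempt and no reset: what is moved stays moved. The work goes in short steps, Python scripts to look and compute and a tool call to move; the robot and the scene stay as the last step left them, time stands still between calls to the robot, and variables do not carry over. Pictures are saved under pics/ and viewed, and the job is handed in when it is done.

Besides the shell and the picture viewer there is one more tool, called after "Emit:" by a JSON object that holds its "api" and its "payload", one argument or row to a line. send_rows: Moves the arm, as the interface text tells. Its arguments: {"type":"object","properties":{"rows":{"type":"array"}},"required":["rows"]}

```bash
ls; mkdir -p pics; cat > h.py <<'E'
import numpy as np, cv2
from workcell import telemetry, get_image, ctrl
def load(n):
    d=np.load(f'{n}.npy',allow_pickle=True).item(); return d
def snap(n,tag):
    d=get_image(n); np.save(f'{tag}.npy',d,allow_pickle=True); cv2.imwrite(f'pics/{tag}.png',d['color']); return d
def crop(d,u0,v0,u1,v1,s,tag):
    c=d['color'][v0:v1,u0:u1]; cv2.imwrite(f'pics/{tag}.png',cv2.resize(c,None,fx=s,fy=s,interpolation=cv2.INTER_CUBIC))
def ray(d,u,v):
    K=np.array(d['camera_matrix']); k=float(d['k1'])
    p=cv2.undistortPoints(np.array([[[u,v]]],float),K,np.array([k,0,0,0,0]),None,None)[0,0] 
    R,_=cv2.Rodrigues(np.array(d['rvec'],float)); t=np.array(d['tvec'],float).ravel()
    return R.T@(-t), R.T@np.array([p[0],p[1],1.]),R,t
def atz(d,u,v,z):
    c,r,_,_=ray(d,u,v); return c+r*(z-c[2])/r[2]
def depth(d,u,v):
    c,r,_,_=ray(d,u,v); return c+r*d['z_map'][int(round(v)),int(round(u))]
def proj(d,P):
    K=np.array(d['camera_matrix']); 
    return cv2.projectPoints(np.array(P,float).reshape(-1,3),np.array(d['rvec'],float),np.array(d['tvec'],float),K,np.array([float(d['k1']),0,0,0,0]))[0][:,0]
E
python3 - <<'E'
from h import *
o=telemetry.get_obs(); print(o, ctrl.tcp_to_grasp)
for n in ['side','top','wrist']:
    d=snap(n,n+'0'); print(n,d['camera_matrix'],d['k1'],d['rvec'],d['tvec'])
E
```

```text
pics
{'t': 0.0, 'qpos': array([-1.29903345e+00,  4.23828941e-01,  1.63070836e+00,  6.24227867e-06,
        1.08856556e+00, -1.89898900e-02]), 'qvel': array([ 0.00131069, -0.00087968, -0.0017716 ,  0.00018652, -0.000236  ,
        0.00069763]), 'joint_torque': array([ 2.98987070e-04, -5.44627047e+01, -2.73669219e+01,  6.45100814e-02,
        2.27206503e-02, -1.17235732e-04]), 'ee_pos': array([ 179.08520733, -598.33604211,  301.90181084]), 'orientation': array([-3.10697101e+00, -4.54884726e-01,  2.90266806e-04]), 'ft_force': array([0.30507657, 0.46448169, 0.45482165]), 'moment': array([-0.05439452, -0.01156082,  0.00181752]), 'width': 87.7657113280647} 61.3
side [[347.06734547   0.         254.87953288]
 [  0.         347.06734547 186.04889377]
 [  0.           0.           1.        ]] -0.07873779347132526 [ 2.43663051 -0.11138966  0.05592276] [-603.91359759   86.50010179  898.2116724 ]
top [[487.13288958   0.         256.75213188]
 [  0.         487.13288958 187.23475905]
 [  0.           0.           1.        ]] 0.038386792877899645 [ 2.19151947 -2.20196493  0.03197452] [  27.21103703  587.7240401  1372.88679865]
wrist [[313.4450622    0.         255.75479212]
 [  0.         313.4450622  191.50276725]
 [  0.           0.           1.        ]] -0.07630947944441721 [-2.35297524  1.75129021  0.22200436] [-625.7721723   -30.37351161  389.40493613]
```

View pics/top0.png

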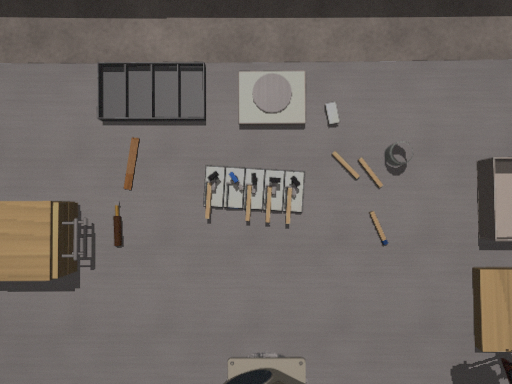

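View pics/side0.png

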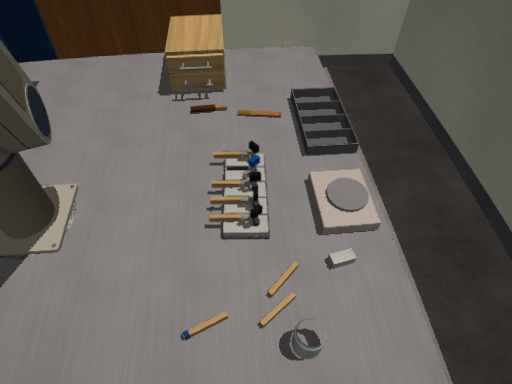

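View pics/wrist0.png

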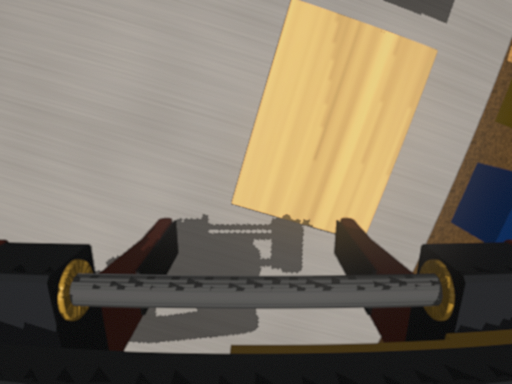

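```bash
python3 - <<'E'
from h import *
d=load('top0'); crop(d,200,160,310,230,7,'c1'); crop(d,355,200,400,255,10,'c2')
s=load('side0'); crop(s,205,130,285,245,6,'c3'); crop(s,175,300,240,345,10,'c4')
E
```

```text
(no output)
```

View pics/c1.png

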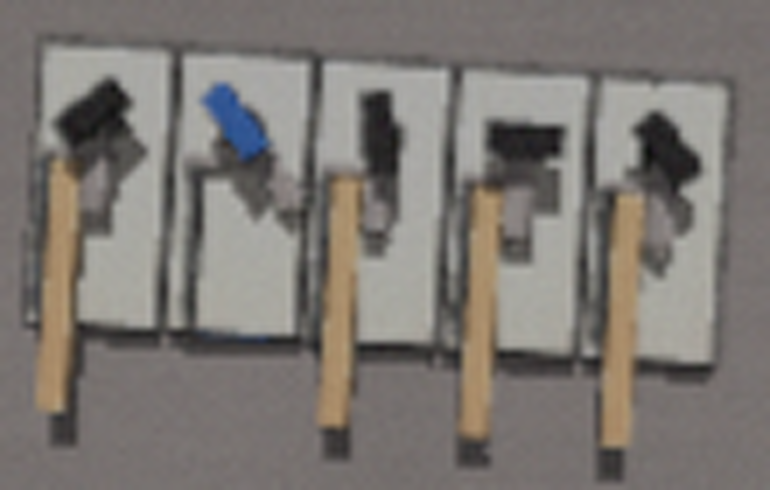

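View pics/c2.png

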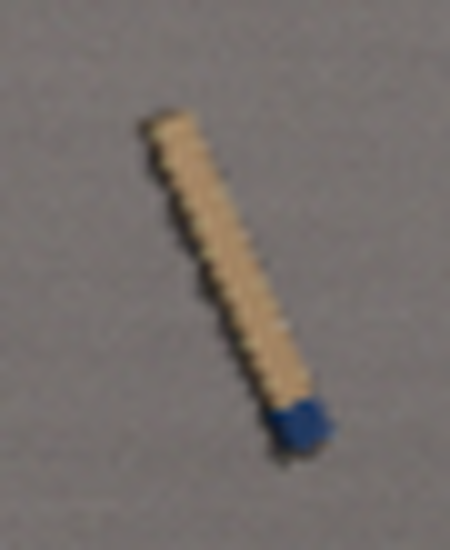

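View pics/c3.png

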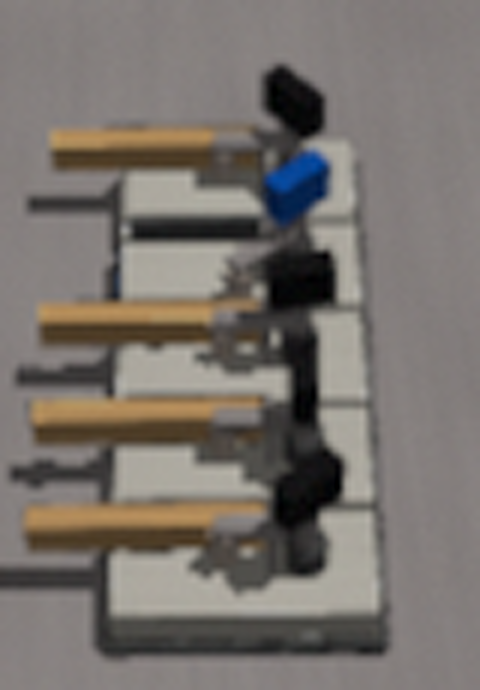

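View pics/c4.png

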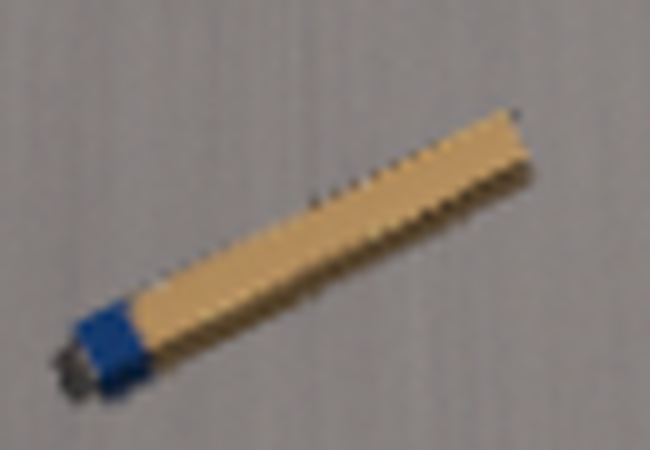

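```bash
python3 - <<'E'
from h import *
d=load('top0'); 
def p(x,y,s,u0,v0,z): return atz(d,(x+.5)/s-.5+u0,(y+.5)/s-.5+v0,z)
a=p(173,118,10,355,200,18);b=p(305,448,10,355,200,18)
print('tail',a,b,np.linalg.norm(a-b),np.degrees(np.arctan2(a[1]-b[1],a[0]-b[0])),(a+b)/2)
for n,q in dict(BL=(40,42),BR=(732,82),FL=(28,322),FR=(713,362),blueBL=(183,50),blueBR=(312,58),blueFR=(298,336),blueFL=(170,328)).items(): print(n,p(*q,7,200,160,26))
print('knob',p(236,121,7,200,160,88),p(214,92,7,200,160,88),p(258,150,7,200,160,88))
for q in [(70,228),(74,228)]: pass
z=d['z_map']
for u,v in [(230,205),(238,200),(215,205)]: print(depth(d,u,v))
s=load('side0')
for u,v in [(240,170),(240,196)]: print('s',depth(s,u,v))
def ps(x,y,k,u0,v0,z): return atz(s,(x+.5)/k-.5+u0,(y+.5)/k-.5+v0,z)
print('side knob',ps(296,180,6,205,130,88))
print('tail side',ps(505,120,10,175,300,18),ps(85,335,10,175,300,18))
for n,q in dict(BL=(352,140),BR=(380,613),FR=(108,613),bFL=(122,243),bFR=(118,300)).items(): print(n,ps(*q,6,205,130,26))
E
```

```text
tail [ 518.16387589 -298.85232808   18.        ] [ 425.77996187 -334.15385394   18.        ] 98.89886399044558 20.912740059022425 [ 471.97191888 -316.50309101   18.        ]
BL [649.12094721 169.09235537  26.        ]
BR [ 631.51192719 -109.21585387   26.        ]
FL [536.45576951 173.96184393  26.        ]
FR [ 519.18644091 -100.67313162   26.        ]
blueBL [645.597556   111.49281832  26.        ]
blueBR [642.09819641  59.55283766  26.        ]
blueFR [530.3256932   65.56759405  26.        ]
blueFL [533.7742745  116.94421323  26.        ]
knob [613.08921129  86.62300633  88.        ] [624.29177478  95.04768641  88.        ] [601.89448069  78.20385182  88.        ]
[537.71624678  99.96598594  21.45444913]
[551.616709    77.06056566  27.72769237]
[537.89412037 141.51926186  29.29893003]
s [573.73692784 100.95243171  27.17471422]
s [567.0196576   -1.75763437  38.04416922]
side knob [610.72350423  79.02379354  88.        ]
tail side [ 514.40844139 -296.91507722   18.        ] [ 426.46455926 -335.00904331   18.        ]
BL [647.20107371 165.26771627  26.        ]
BR [ 628.05119905 -110.2542058    26.        ]
FR [ 517.19203993 -100.51101812   26.        ]
bFL [531.16145515 105.39048057  26.        ]
bFR [527.91284261  69.66128694  26.        ]
```

```bash
cat >> h.py <<'E'
from scipy.spatial.transform import Rotation as Ro
def go(target_grasp, yaw=None, o=None):
    """tool-frame delta to bring grasp pt to target (world) w/ tool x yaw"""
    o=o or telemetry.get_obs(); R=Ro.from_rotvec(o['orientation']).as_matrix()
    g=o['ee_pos']+R[:,2]*61.3; y=np.arctan2(R[1,0],R[0,0])
    d=R.T@(np.array(target_grasp)-g)
    print('grasp',g.round(1),'yaw',round(y,4),'tilt',R[:2,2].round(4),'delta tool mm',d.round(1),'turn', None if yaw is None else round(y-yaw,4),'t',o['t'],'w',round(o['width'],1))
E
python3 - <<'E'
from h import *
d=load('wrist0');o=telemetry.get_obs()
c,_,R,t=ray(d,256,192); T=Ro.from_rotvec(o['orientation']).as_matrix()
print('cam in tool',T.T@(c-o['ee_pos']), 'cam axes in tool\n',T.T@R.T)
# tail
go([440,-328,100],0.38)
E
```

```text
cam in tool [ 67.20186947   1.44235949 -81.8906483 ] cam axes in tool
 [[ 1.69434761e-04 -9.68777060e-01 -2.47933417e-01]
 [ 9.99999974e-01  2.01962512e-04 -1.05761831e-04]
 [ 1.52532891e-04 -2.47933392e-01  9.68777069e-01]]
grasp [ 179.1 -598.4  240.8] yaw 0.2908 tilt [-0.0003  0.001 ] delta tool mm [ 327.5 -184.1  141. ] turn -0.0892 t 0.15 w 87.8
```

Emit:
{"api": "send_rows", "payload": {
  "rows": [
    [0.041,-0.023,0.008,-0.011,1],
    [0.041,-0.023,0.008,-0.011,1],
    [0.041,-0.023,0.008,-0.011,1],
    [0.041,-0.023,0.008,-0.011,1],
    [0.041,-0.023,0.008,-0.011,1]
  ]
}}

```text
t: 0.65
ee_pos: [339.7, -424.7, 262.3]
orientation: [-3.095, -0.541, -0.0]
ft_force: [0.8, -0.5, -0.6]
width: 87.9
```

Emit:
{"api": "send_rows", "payload": {
  "rows": [
    [0.041,-0.023,0.009,-0.011,0.2],
    [0.041,-0.023,0.009,-0.011,0.2],
    [0.041,-0.023,0.009,-0.011,0.2],
    [0,0,0,0,0.2],
    [0,0,0,0,0.2]
  ]
}}

```text
t: 1.15
ee_pos: [430.4, -317.9, 235.4]
orientation: [-3.084, -0.596, 0.001]
ft_force: [-0.2, 0.4, 0.0]
width: 53.7
```

```bash
python3 - <<'E'
from h import *
d=snap('wrist','w1'); crop(d,0,0,512,384,1.5,'w1b')
go([441.8,-328.4,160],0.38)
print(proj(d,[[517,-298,18],[427,-334,18]]))
E
```

```text
grasp [ 429.9 -318.8  174.4] yaw 0.3796 tilt [-0.0003 -0.0001] delta tool mm [ 7.5 13.3 14.4] turn -0.0004 t 1.2 w 52.7
[[269.3076376   88.45669608]
 [268.24251037 190.94756535]]
```

View pics/w1b.png

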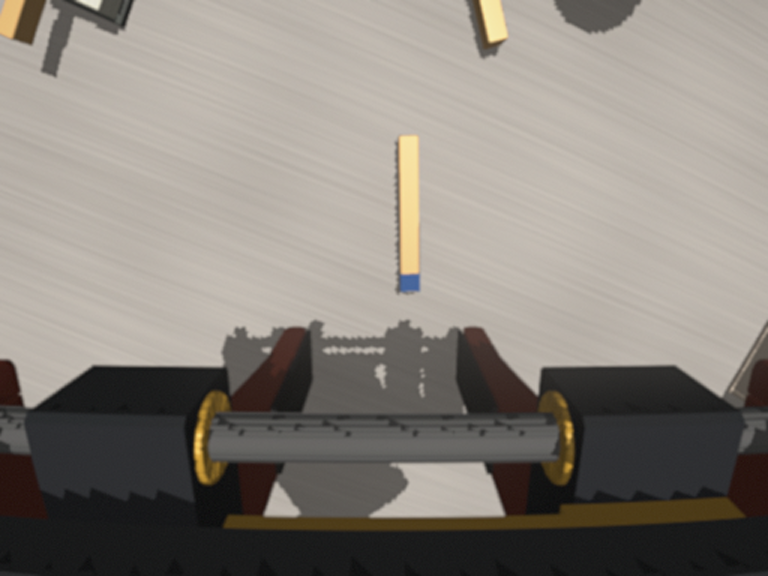

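```bash
python3 - <<'E'
from h import *
d=load('w1')
f=lambda x,y: atz(d,(x+.5)/1.5-.5,(y+.5)/1.5-.5,18)
a=f(408.5,136);b=f(409.5,292); print(a,b,np.linalg.norm(a-b)); u=(a-b)/np.linalg.norm(a-b); yaw=np.arctan2(u[1],u[0]); m=(a+b)/2
print(yaw,m); go((m-32*u)[:2].tolist()+[22.5],yaw)
E
```

```text
[ 516.30510879 -301.12339855   18.        ] [ 425.34154547 -339.59609301   18.        ] 98.76496377602749
0.40012978446455216 [ 470.82332713 -320.35974578   18.        ]
grasp [ 429.9 -318.8  174.4] yaw 0.3796 tilt [-0.0003 -0.0001] delta tool mm [  5.5  17.3 151.9] turn -0.0205 t 1.2 w 52.7
```

Emit:
{"api": "send_rows", "payload": {
  "rows": [
    [0.002,0.008,0.03,-0.01,0.2],
    [0.0035,0.008,0.04,-0.01,0.2],
    [0,0,0.04,0,0.0],
    [0,0,0.03,0,0.0],
    [0,0,0.011,0,0.0]
  ]
}}

```text
t: 1.7
ee_pos: [438.9, -332.1, 82.2]
orientation: [-3.077, -0.618, 0.004]
ft_force: [0.0, 0.0, 0.8]
width: 44.3
```

```bash
python3 - <<'E'
from h import *
d=snap('wrist','w2'); crop(d,0,0,512,384,1.5,'w2b')
go([441.8,-328.4,22.5],0.4)
E
```

```text
grasp [ 438.9 -331.8   20.7] yaw 0.3964 tilt [-0.0034  0.0025] delta tool mm [ 4.  -2.  -1.8] turn -0.0036 t 1.75 w 44.1
```

View pics/w2b.png

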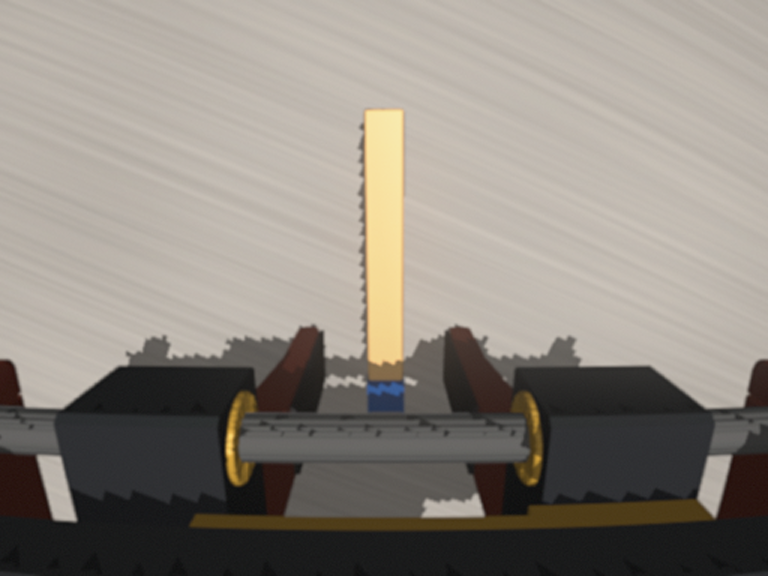

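```bash
python3 - <<'E'
from h import *
d=load('w2');o=telemetry.get_obs();R=Ro.from_rotvec(o['orientation']).as_matrix()
f=lambda x,y,z=18: atz(d,(x+.5)/1.5-.5,(y+.5)/1.5-.5,z)
for q in [(384,109),(365.5,109),(403,109),(386,380),(368,380),(404,380),(384.5,220)]:
    print((R.T@(f(*q)-o['ee_pos'])).round(1))
E
```

```text
[83.8  1.7 63.8]
[83.8 -3.8 63.9]
[83.8  7.3 63.8]
[-3.   2.4 64. ]
[-3.  -3.7 64. ]
[-3.   8.5 64. ]
[51.   1.8 63.9]
```

Emit:
{"api": "send_rows", "payload": {
  "rows": [
    [0.0015,0.002,-0.001,0,0.0],
    [0,0,0,0,-0.6],
    [0,0,0,0,-1],
    [0,0,0,0,-1],
    [0,0,0,0,-1]
  ]
}}

```text
t: 2.25
ee_pos: [443.6, -332.8, 86.5]
orientation: [3.078, 0.622, 0.001]
ft_force: [-1.3, 0.4, -0.2]
width: 15.7
```

Emit:
{"api": "send_rows", "payload": {
  "rows": [
    [0,0,0,0,-1],
    [0,0,0,0,-1],
    [0,0,-0.01,0,-1],
    [0,0,-0.03,0,-1],
    [0,0,-0.03,0,-1]
  ]
}}

```text
t: 2.75
ee_pos: [442.8, -332.3, 156.3]
orientation: [-3.078, -0.622, 0.002]
ft_force: [0.9, -0.6, 0.1]
width: 11.3
```

```bash
python3 - <<'E'
from h import *
d=snap('wrist','w3'); crop(d,0,0,512,384,1.5,'w3b')
go([541.8,5,160],-0.063)
E
```

```text
grasp [ 445.1 -334.    99.8] yaw 0.399 tilt [ 0.0043 -0.0033] delta tool mm [ 221.  -274.5  -60.9] turn 0.462 t 2.8 w 12.2
```

View pics/w3b.png

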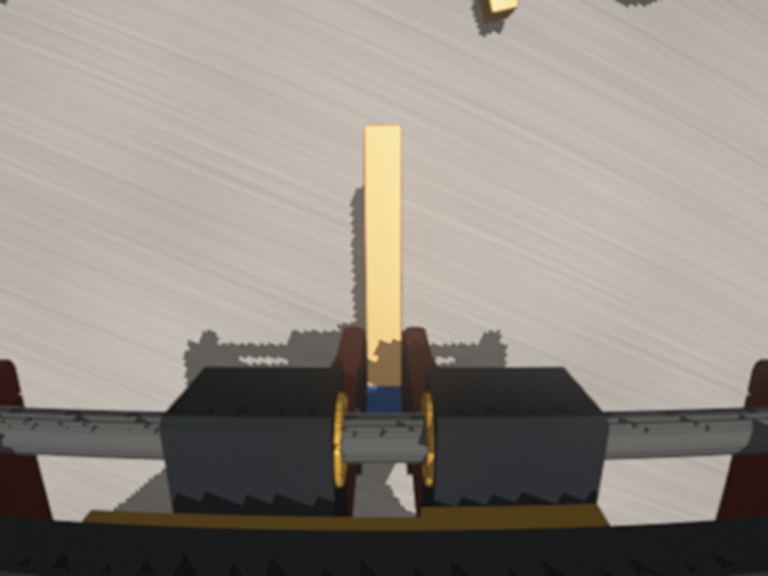

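```bash
python3 - <<'E'
from h import *
for n in ['w3','w2']:
    d=load(n);o=telemetry.get_obs()
    c0,_,Rc,_=ray(d,256,192)
    # tool pose from camera pose
    A=np.array([[1.69434761e-04,-9.68777060e-01,-2.47933417e-01],[9.99999974e-01,2.01962512e-04,-1.05761831e-04],[1.52532891e-04,-2.47933392e-01,9.68777069e-01]])
    T=Rc.T@A.T; tcp=c0-T@np.array([67.2,1.44,-81.89])
    for v in [76,84,90,100,120,140,160,180,200,220,230]:
        for u in [256]:
            print(n,v,(T.T@(depth(d,u,v)-tcp)).round(1), depth(d,u,v).round(1))
E
```

```text
w3 76 [ 92.4   1.6 154.8] [ 528.2 -297.8    1.6]
w3 84 [79.7  1.5 68.6] [ 516.6 -302.8   87.7]
w3 90 [77.   1.5 69. ] [ 514.2 -303.8   87.4]
w3 100 [72.5  1.5 67.5] [ 510.  -305.6   88.9]
w3 120 [63.4  1.5 68.8] [ 501.6 -309.1   87.6]
w3 140 [54.   1.5 68.4] [ 493.  -312.8   88. ]
w3 160 [44.4  1.5 68.9] [ 484.1 -316.5   87.5]
w3 180 [34.4  1.5 69.1] [ 474.9 -320.4   87.3]
w3 200 [24.2  1.5 68.9] [ 465.5 -324.4   87.5]
w3 220 [13.8  1.6 68.4] [ 455.9 -328.4   88. ]
w3 230 [ 8.9  1.6 67.2] [ 451.4 -330.3   89.2]
w2 76 [82.6  1.5 63.1] [ 515.4 -301.6   19.1]
w2 84 [79.3  1.5 63.8] [ 512.3 -302.9   18.3]
w2 90 [76.7  1.5 64.1] [ 509.9 -303.9   18.1]
w2 100 [72.4  1.5 64.3] [ 505.9 -305.6   17.9]
w2 120 [63.5  1.5 64.5] [ 497.7 -309.    17.7]
w2 140 [54.3  1.5 65.6] [ 489.2 -312.6   16.5]
w2 160 [44.9  1.5 65.1] [ 480.6 -316.2   17.1]
w2 180 [35.4  1.5 64.7] [ 471.8 -319.9   17.6]
w2 200 [25.6  1.5 64. ] [ 462.8 -323.6   18.2]
w2 220 [15.5  1.5 63.6] [ 453.5 -327.5   18.7]
w2 230 [ 9.7  1.6 65.1] [ 448.1 -329.8   17.2]
```

```bash
python3 - <<'E'
from h import *
go([493.1,94.8,150],-0.063)
E
```

```text
grasp [ 445.1 -334.    99.8] yaw 0.399 tilt [ 0.0043 -0.0033] delta tool mm [ 210.9 -376.2  -51.4] turn 0.462 t 2.8 w 12.2
```

Emit:
{"api": "send_rows", "payload": {
  "rows": [
    [0.021,-0.0376,-0.01,0,-1],
    [0.021,-0.0376,-0.01,0,-1],
    [0.021,-0.0376,-0.01,0,-1],
    [0.021,-0.0376,-0.01,0,-1],
    [0.021,-0.0376,-0.01,0,-1]
  ]
}}

```text
t: 3.3
ee_pos: [466.9, -117.0, 206.5]
orientation: [3.079, 0.622, 0.001]
ft_force: [1.3, -1.0, 0.1]
width: 11.3
```

Emit:
{"api": "send_rows", "payload": {
  "rows": [
    [0.021,-0.0376,0,0,-1],
    [0.021,-0.0376,0,0,-1],
    [0.021,-0.0376,0,0,-1],
    [0.021,-0.0376,0,0,-1],
    [0.021,-0.0376,0,0,-1]
  ]
}}

```text
t: 3.8
ee_pos: [490.7, 97.2, 206.2]
orientation: [3.079, 0.623, 0.001]
ft_force: [0.2, -0.5, -0.3]
width: 11.9
```

Emit:
{"api": "send_rows", "payload": {
  "rows": [
    [0,0,0,0.12,-1],
    [0,0,0,0.12,-1],
    [0,0,0,0.12,-1],
    [0,0,0,0.1,-1],
    [0,0,0,0,-1]
  ]
}}

```text
t: 4.3
ee_pos: [490.7, 95.5, 206.0]
orientation: [-3.14, 0.097, -0.0]
ft_force: [-0.5, 1.0, -0.4]
width: 11.8
```

```bash
python3 - <<'E'
from h import *
d=snap('wrist','w4'); crop(d,0,0,512,384,1.5,'w4b')
go([493.1,94.8,150],-0.063)
E
```

```text
grasp [490.7  95.4 144.7] yaw -0.0589 tilt [0.0003 0.0001] delta tool mm [ 2.4  0.5 -5.3] turn 0.0041 t 4.35 w 11.9
```

View pics/w4b.png

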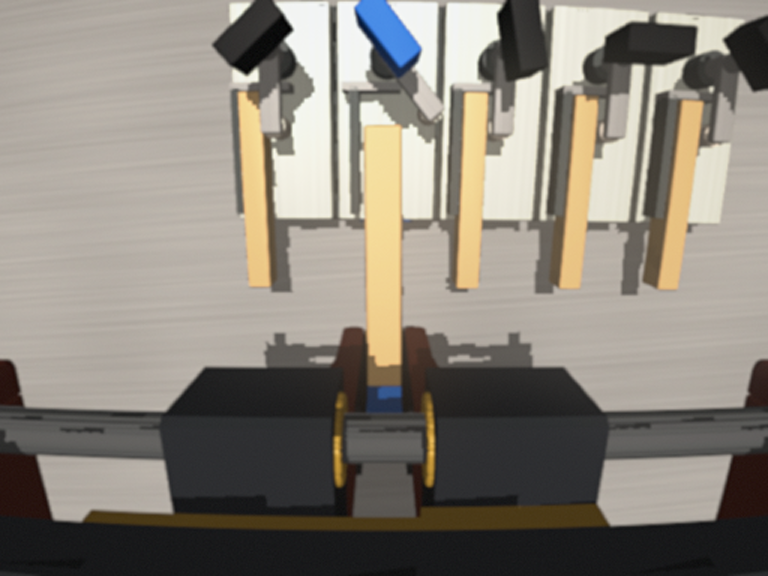

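```bash
python3 - <<'E'
from h import *
d=load('w4'); crop(d,150,0,310,150,5,'w4c')
E
```

```text
(no output)
```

View pics/w4c.png

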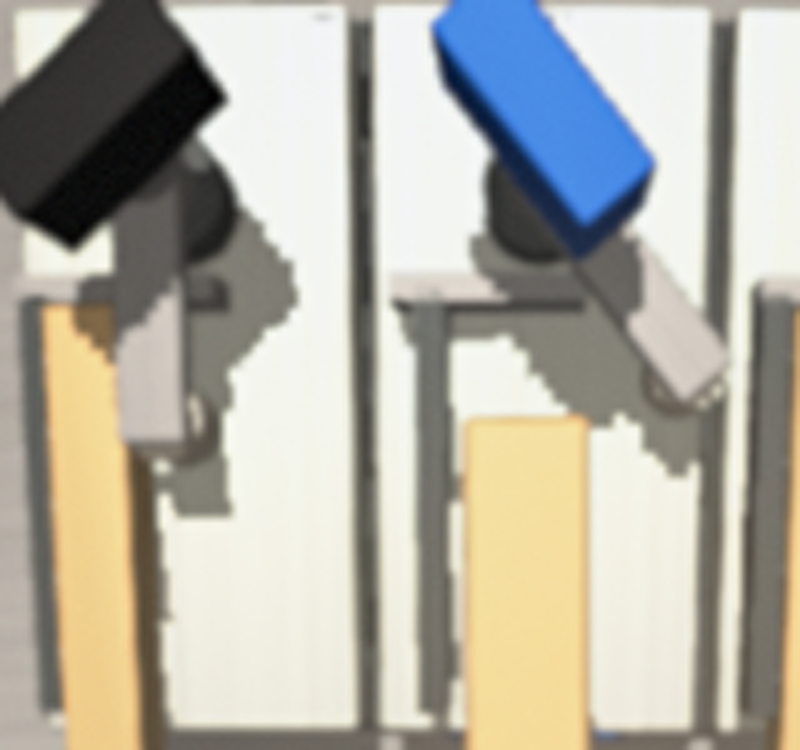

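```bash
python3 - <<'E'
from h import *
d=load('w4');o=telemetry.get_obs();R=Ro.from_rotvec(o['orientation']).as_matrix()
def f(x,y,z): return (R.T@(atz(d,(x+.5)/5-.5+150,(y+.5)/5-.5,z)-o['ee_pos'])).round(1)
for n,q in dict(LB=(375,10),LF=(381,728),RB=(712,10),RF=(697,733)).items(): print(n,f(*q,26))
print('tail rear',f(527,418,o['ee_pos'][2]-68.7),f(466,418,o['ee_pos'][2]-68.7),f(588,418,o['ee_pos'][2]-68.7),'front', f(467,745,o['ee_pos'][2]-68.7),f(590,745,o['ee_pos'][2]-68.7))
print('stop face top',f(395,304,40),f(580,308,40), 'fence face top',f(448,300,40),f(440,715,40))
print('knob top corners',f(433,28,88),f(580,222,88),f(655,163,88))
for u,v in [(250,170//1),(230,100),(230,60),(190,100)]: print('depth',depth(d,u,v).round(1))
for x,y in [(670,600),(640,650),(410,650),(270,600)]: print('d',depth(d,x/5+150,y/5).round(1))
E
```

```text
LB [151.1 -22.  180. ]
LF [ 40.5 -23.4 180. ]
RB [151.   29.7 180. ]
RF [ 39.6  29.3 180. ]
tail rear [80.5  1.3 68.7] [80.6 -4.3 68.7] [80.5  6.9 68.7] front [50.4 -4.5 68.7] [50.4  7.3 68.7]
stop face top [105.4 -18.5 166. ] [104.7   9.1 166. ] fence face top [105.9 -10.6 166. ] [ 44.  -12.7 166. ]
knob top corners [129.3  -9.7 118. ] [107.4   7.6 118. ] [114.1  16.5 118. ]
depth [530.6  94.4 136.5]
depth [568.8 110.   26.3]
depth [597.7 106.9  37.4]
depth [571.  142.4  26. ]
d [550.2  67.   24.9]
d [542.4  72.4  25.4]
d [544.7 110.3  25.7]
d [554.3 132.7  24.9]
```

```bash
python3 - <<'E'
from h import *
d=load('w4');o=telemetry.get_obs();R=Ro.from_rotvec(o['orientation']).as_matrix()
o['ee_pos']
def f(x,y,z): return (R.T@(atz(d,(x+.5)/5-.5+150,(y+.5)/5-.5,z)-o['ee_pos'])).round(1)
for q in [(570,265),(630,335),(690,405),(725,360)]: print(f(*q,54))
E
```

```text
[108.4   7.3 152. ]
[ 99.   15.8 152. ]
[ 89.4  24.4 152. ]
[ 95.6  29.3 152. ]
```

Emit:
{"api": "send_rows", "payload": {
  "rows": [
    [0.009,0.002,0.01,0.006,-1],
    [0.008,0,0.02,0,-1],
    [0,0,0.025,0,-1],
    [0,0,0.025,0,-1],
    [0,0,0,0,-1]
  ]
}}

```text
t: 4.85
ee_pos: [506.2, 91.7, 122.6]
orientation: [3.139, -0.104, -0.009]
ft_force: [-0.2, -0.3, -0.2]
width: 11.4
```

```bash
python3 - <<'E'
from h import *
d=snap('wrist','w5'); crop(d,180,10,310,150,5,'w5c')
go([493.1,94.8,150],-0.067)
E
```

```text
grasp [506.7  91.9  62.8] yaw -0.0663 tilt [-0.0036 -0.0006] delta tool mm [-14.1  -1.9 -87.2] turn 0.0007 t 4.9 w 11.6
```

View pics/w5c.png

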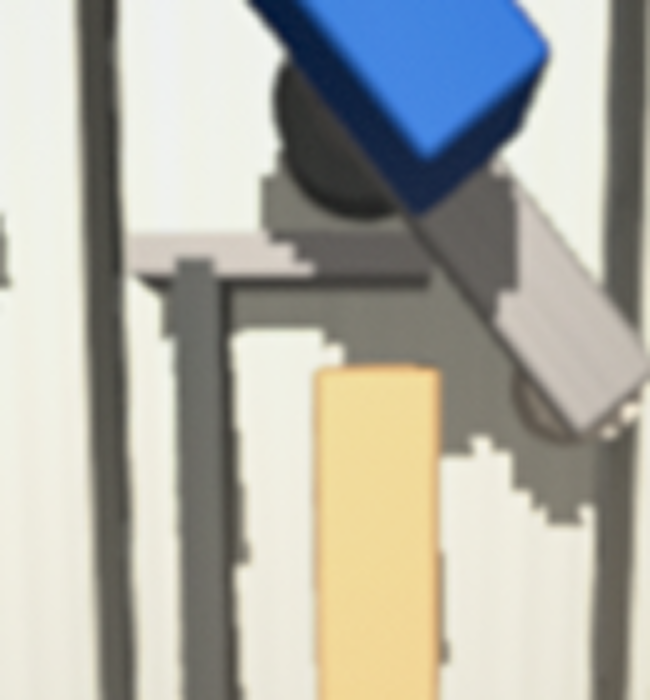

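```bash
python3 - <<'E'
from h import *
d=load('w5');o=telemetry.get_obs();R=Ro.from_rotvec(o['orientation']).as_matrix()
def f(x,y,z): return (R.T@(atz(d,(x+.5)/5-.5+180,(y+.5)/5-.5+10,z)-o['ee_pos'])).round(1)
for q in [(117,10),(133,690),(612,10),(593,690)]: print(f(*q,26))
zt=o['ee_pos'][2]-68.7
for q in [(316,372),(439,372),(318,690),(437,690)]: print('tail',f(*q,zt))
print('stop',f(140,276,40),f(330,276,40),'fence',f(218,285,40),f(227,690,40))
print('knob',f(430,160,88),f(548,50,88))
for v in [90,100,120,140]: print(depth(d,255,v).round(1))
E
```

```text
[118.6 -25.9  97.6]
[ 46.9 -26.4  97.9]
[118.6  26.   97.7]
[46.9 25.9 97.9]
tail [79.2 -4.1 68.4]
tail [79.2  7.  68.4]
tail [50.2 -4.2 68.5]
tail [50.2  7.1 68.5]
stop [ 89.7 -22.1  83.8] [89.6 -3.3 83.8] fence [ 88.8 -14.4  83.8] [ 48.5 -14.3  83.9]
knob [90.8  5.1 35.8] [98.  13.2 35.8]
[583.1  85.4  54.2]
[578.6  85.7  53.3]
[569.5  86.3  54. ]
[560.2  86.9  53.8]
```

Emit:
{"api": "send_rows", "payload": {
  "rows": [
    [0,-0.0017,0.004,0,-1],
    [0,0,0.003,0,-1],
    [0,0,0.001,0,-1],
    [0,0,0,0,-1],
    [0,0,0,0,-1]
  ]
}}

```text
t: 5.4
ee_pos: [507.9, 94.0, 118.1]
orientation: [-3.14, 0.105, -0.001]
ft_force: [0.2, -0.6, -0.0]
width: 11.7
```

```bash
python3 - <<'E'
from h import *
d=snap('wrist','w6'); crop(d,180,10,310,150,5,'w6c')
go([493.1,94.8,150],-0.067); print(telemetry.get_obs()['ft_force'])
d=snap('side','s6'); crop(d,205,130,285,245,6,'s6c')
E
```

```text
grasp [507.9  94.   56.8] yaw -0.0671 tilt [0.0007 0.0001] delta tool mm [-14.8   0.2 -93.2] turn -0.0001 t 5.45 w 11.4
[-0.41802314  0.38606201 -0.31621993]
```

View pics/w6c.png

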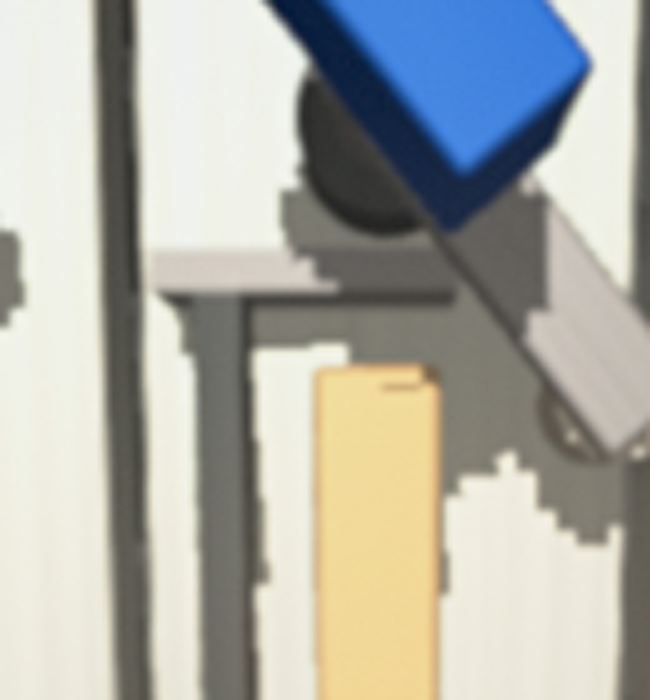

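View pics/s6c.png

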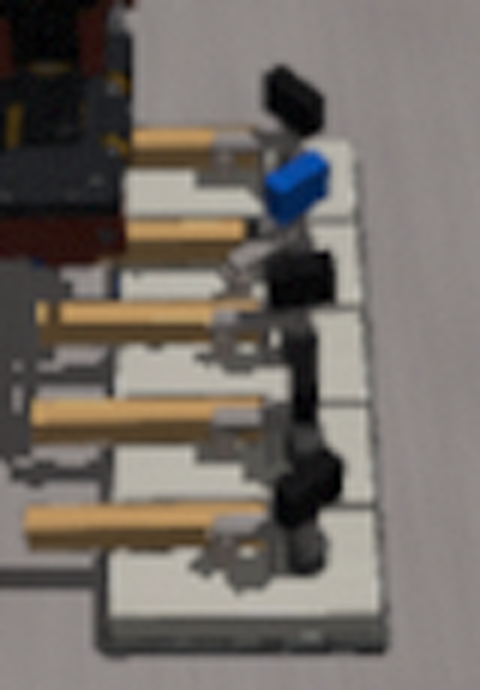

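Emit:
{"api": "send_rows", "payload": {
  "rows": [
    [0,0,0.002,0,-1],
    [0,0,0.0015,0,-1],
    [0.003,0,0,0,-1],
    [0.003,0,0,0,-1],
    [0,0,0,0,-1]
  ]
}}

```text
t: 6.0
ee_pos: [514.4, 93.6, 114.2]
orientation: [-3.14, 0.106, -0.001]
ft_force: [0.4, 0.3, -0.6]
width: 11.7
```

Emit:
{"api": "send_rows", "payload": {
  "rows": [
    [0.001,0,0,0,-1],
    [0,0,0,0,-1],
    [0.001,0,0,0,-1],
    [0,0,0,0,-1]
  ]
}}

```text
t: 6.4
ee_pos: [515.8, 93.4, 114.2]
orientation: [-3.14, 0.106, -0.0]
ft_force: [0.5, 0.8, -1.0]
width: 11.6
```

```bash
python3 - <<'E'
from h import *
d=snap('wrist','w7'); crop(d,180,10,310,150,5,'w7c')
go([493.1,94.8,150],-0.067); print(telemetry.get_obs()['ft_force'])
E
```

```text
grasp [515.7  93.4  52.9] yaw -0.0672 tilt [0. 0.] delta tool mm [-22.7   0.2 -97.1] turn -0.0002 t 6.45 w 11.8
[ 0.1890642   0.6897129  -1.37969506]
```

View pics/w7c.png

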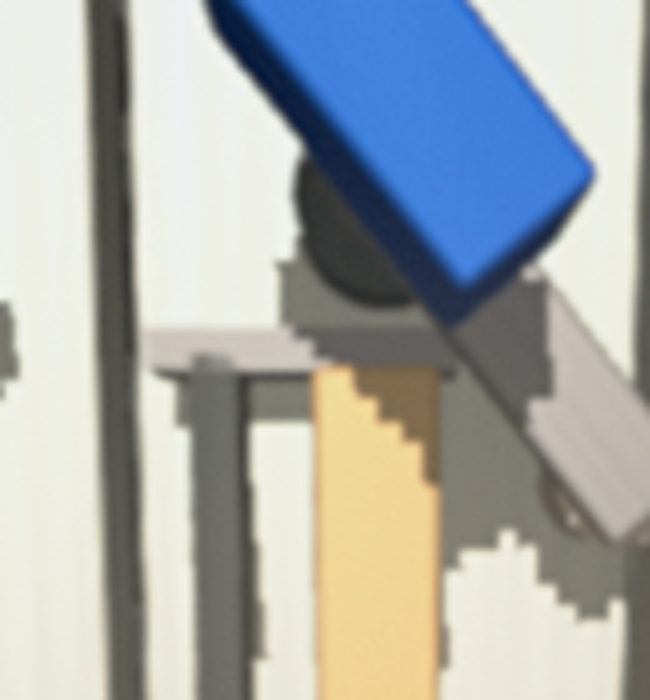

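Emit:
{"api": "send_rows", "payload": {
  "rows": [
    [0.001,0,0,0,-1],
    [0,0,0,0,-1],
    [0,0,0,0,-1]
  ]
}}

```text
t: 6.75
ee_pos: [516.0, 93.4, 114.0]
orientation: [3.14, -0.106, -0.002]
ft_force: [-4.1, 0.4, 1.7]
width: 11.8
```

Emit:
{"api": "send_rows", "payload": {
  "rows": [
    [0.001,0,0,0,-1],
    [0,0,0,0,-1],
    [0,0,0,0,-1]
  ]
}}

```text
t: 7.05
ee_pos: [516.2, 93.3, 113.8]
orientation: [3.139, -0.105, -0.005]
ft_force: [-6.9, 1.6, 3.9]
width: 12.0
```

Emit:
{"api": "send_rows", "payload": {
  "rows": [
    [-0.0015,0,0,0,-1],
    [0,0,0.0005,0,-1],
    [0,0,0.0005,0,-1],
    [0,0,0,0,-1]
  ]
}}

```text
t: 7.45
ee_pos: [515.9, 93.4, 113.1]
orientation: [3.14, -0.106, -0.001]
ft_force: [-3.9, -0.6, 2.1]
width: 12.0
```

Emit:
{"api": "send_rows", "payload": {
  "rows": [
    [0,0,0,0,-0.4],
    [0,0,0,0,-0.4],
    [0,0,0,0,-0.4],
    [0,0,0,0,-0.4],
    [0,0,0,0,-0.4]
  ]
}}

```text
t: 7.95
ee_pos: [516.4, 93.4, 113.2]
orientation: [-3.14, 0.106, -0.001]
ft_force: [0.2, -0.1, 0.8]
width: 26.2
```

```bash
python3 - <<'E'
from h import *
d=snap('wrist','w8'); crop(d,0,0,512,384,1.5,'w8b')
o=telemetry.get_obs(); print(o['ft_force'],o['width'],o['moment'])
E
```

```text
[-0.22884381 -0.75207852 -0.09159867] 26.28134170353547 [-0.01714224 -0.02348658  0.01973457]
```

View pics/w8b.png

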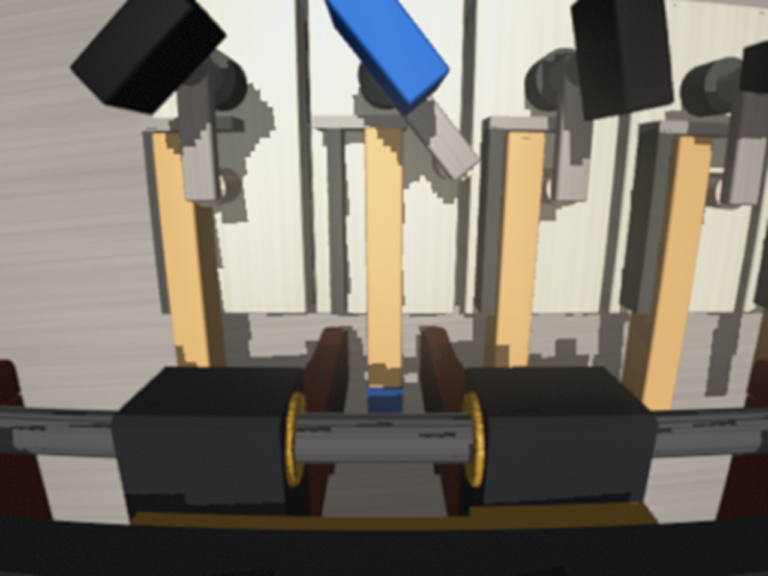

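Emit:
{"api": "send_rows", "payload": {
  "rows": [
    [0,0,-0.01,0,-0.4],
    [0,0,-0.03,0,-0.4],
    [0,0,-0.04,0,-0.3],
    [0,0,-0.03,0,-0.3],
    [0,0,0,0,-0.3]
  ]
}}

```text
t: 8.5
ee_pos: [518.4, 93.8, 227.8]
orientation: [-3.138, 0.105, -0.013]
ft_force: [0.2, 0.2, 0.5]
width: 31.1
```

```bash
python3 - <<'E'
from h import *
d=snap('wrist','w9'); crop(d,170,0,330,150,5,'w9c')
go([612.7,86.9,150],0.6);print(telemetry.get_obs()['qpos'])
E
```

```text
grasp [517.7  93.7 164.5] yaw -0.0672 tilt [0.0051 0.0008] delta tool mm [95.2  0.4 15. ] turn -0.6672 t 8.55 w 30.6
[ 1.56362065e-01  3.85707004e-01  1.90738684e+00 -5.44748954e-06
  8.43315446e-01  1.79432047e+00]
```

View pics/w9c.png

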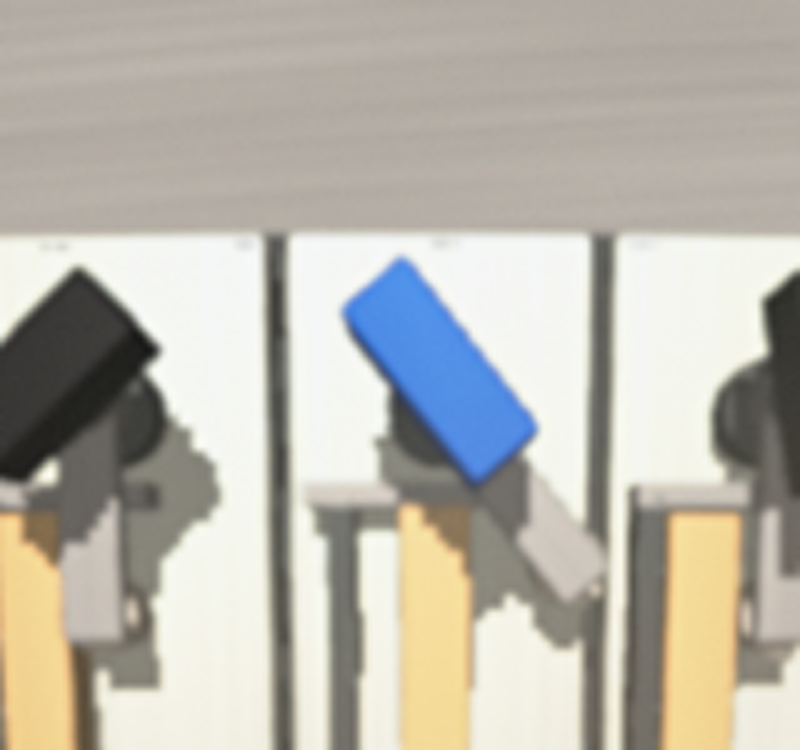

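```bash
python3 - <<'E'
from h import *
d=load('w9');o=telemetry.get_obs()
c=[(402,258),(345,311),(479,483),(537,428)]
P=np.array([atz(d,(x+.5)/5-.5+170,(y+.5)/5-.5,88) for x,y in c]); print(P.round(1)); m=P.mean(0);print(m)
u=P[0]-P[3]+P[1]-P[2]; print(np.arctan2(u[1],u[0]),np.linalg.norm(u)/2)
f=lambda x,y:atz(d,(x+.5)/5-.5+170,(y+.5)/5-.5,26)
print(f(290,238),f(590,238),f(292,700),f(583,700))
E
```

```text
[[626.9  89.1  88. ]
 [620.7  97.2  88. ]
 [597.   80.6  88. ]
 [603.7  72.3  88. ]]
[612.07327158  84.79804124  88.        ]
0.6185498034694173 28.75477825057482
[643.13898414 108.29505315  26.        ] [639.72048331  57.26106312  26.        ] [564.79061738 114.53944931  26.        ] [561.29565533  62.26125992  26.        ]
```

Emit:
{"api": "send_rows", "payload": {
  "rows": [
    [0.032,0,0,0,-0.25],
    [0.032,0,0,0,-0.25],
    [0.031,0.0007,0,-0.1,-0.25],
    [0,0,0,-0.145,-0.25],
    [0,0,0,-0.145,-0.25]
  ]
}}

```text
t: 9.05
ee_pos: [610.9, 86.0, 221.5]
orientation: [-3.099, -0.513, 0.004]
ft_force: [-0.2, -0.5, 0.2]
width: 33.2
```

Emit:
{"api": "send_rows", "payload": {
  "rows": [
    [0,0,0,-0.145,-0.25],
    [0,0,0,-0.145,-0.25],
    [0,0,0,0,-0.25],
    [0,0,0,0,-0.25]
  ]
}}

```text
t: 9.45
ee_pos: [610.4, 86.3, 222.2]
orientation: [-2.997, -0.942, 0.003]
ft_force: [-0.4, -0.6, -0.6]
width: 32.9
```

```bash
python3 - <<'E'
from h import *
go([612.5,86.6,80],0.62)
d=snap('wrist','w10'); crop(d,0,0,512,384,1.5,'w10b')
d=snap('top','t10'); crop(d,200,150,310,230,7,'t10b')
E
```

```text
grasp [610.3  86.3 160.9] yaw 0.6089 tilt [-0.0017 -0.0002] delta tool mm [ 2.1  1.  80.9] turn -0.0111 t 9.45 w 32.9
```

View pics/w10b.png

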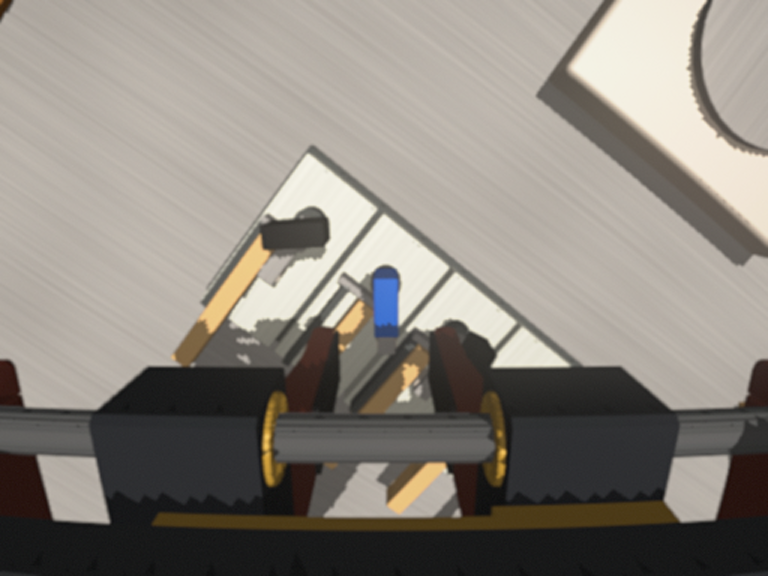

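Emit:
{"api": "send_rows", "payload": {
  "rows": [
    [0.002,0.0005,0.01,-0.01,-0.25],
    [0,0,0.025,0,-0.25],
    [0,0,0.01,0,-0.25],
    [0,0,0,0,-0.25]
  ]
}}

```text
t: 9.95
ee_pos: [611.7, 87.0, 176.1]
orientation: [-2.99, -0.962, 0.006]
ft_force: [-0.4, 0.2, 1.3]
width: 33.1
```

```bash
python3 - <<'E'
from h import *
d=snap('wrist','w11'); crop(d,170,120,330,260,5,'w11b')
go([612.5,86.6,80],0.62)
E
```

```text
grasp [612.3  87.  116. ] yaw 0.6225 tilt [-0.002  -0.0002] delta tool mm [-0.   0.5 36. ] turn 0.0025 t 10.0 w 32.7
```

View pics/w11b.png

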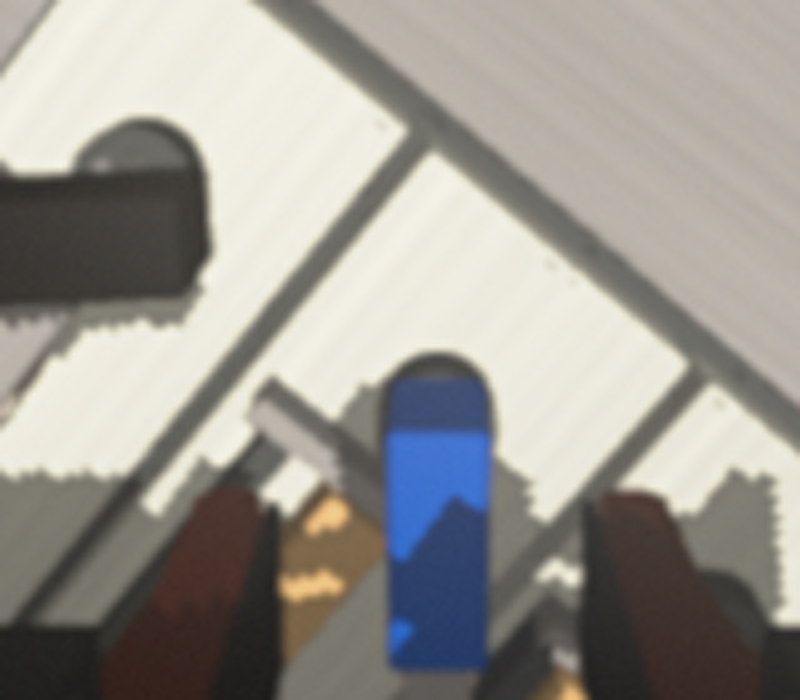

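Emit:
{"api": "send_rows", "payload": {
  "rows": [
    [0,0.0003,0.02,0,-0.25],
    [0,0,0.014,0,-0.25],
    [0,0,0,0,-0.25],
    [0,0,0,0,-0.25]
  ]
}}

```text
t: 10.4
ee_pos: [613.1, 86.8, 144.3]
orientation: [-2.99, -0.962, 0.0]
ft_force: [0.4, 0.1, 0.8]
width: 33.0
```

```bash
python3 - <<'E'
from h import *
go([612.5,86.6,80],0.62);o=telemetry.get_obs();print(o['ft_force'],o['moment'])
E
```

```text
grasp [613.1  86.8  83. ] yaw 0.6227 tilt [-0.0003 -0.    ] delta tool mm [-0.6 -0.2  3. ] turn 0.0027 t 10.4 w 33.0
[0.39010891 0.12096402 0.78518468] [-0.04182019 -0.03726099  0.05051399]
```

Emit:
{"api": "send_rows", "payload": {
  "rows": [
    [0,0,0.002,0,-0.25],
    [0,0,0,0,-0.6],
    [0,0,0,0,-1],
    [0,0,0,0,-1],
    [0,0,0,0,-1]
  ]
}}

```text
t: 10.9
ee_pos: [613.1, 87.0, 142.5]
orientation: [-2.99, -0.962, -0.0]
ft_force: [-1.2, 1.2, 2.0]
width: 12.0
```

```bash
python3 - <<'E'
from h import *
go([612.5,86.6,80],0.62)
for i in range(1):
    o=telemetry.get_obs();print(o['ft_force'],o['moment'])
E
```

```text
grasp [613.1  87.1  81.2] yaw 0.6226 tilt [0.0002 0.0004] delta tool mm [-0.8  0.   1.2] turn 0.0026 t 10.9 w 12.0
[-1.22953318  1.2182067   1.99102347] [ 0.29048774  0.14108908 -0.07009272]
```

Emit:
{"api": "send_rows", "payload": {
  "rows": [
    [0,0,0,0.05,-1],
    [0,0,0,0.05,-1],
    [0,0,0,0.05,-1],
    [0,0,0,0.02,-1]
  ]
}}

```text
t: 11.3
ee_pos: [613.2, 86.9, 142.5]
orientation: [3.062, 0.704, 0.001]
ft_force: [-1.7, 0.9, 3.1]
width: 12.0
```

```bash
cat > st.py <<'E'
from h import *
o=telemetry.get_obs();R=Ro.from_rotvec(o['orientation']).as_matrix();y=np.arctan2(R[1,0],R[0,0])
print('t',o['t'],'knob',round(-(y+0.066),4),'ee',o['ee_pos'].round(2),'F',o['ft_force'].round(2),'M',o['moment'].round(3),'w',round(o['width'],1))
E
python3 st.py
```

```text
t 11.3 knob -0.5178 ee [613.17  86.91 142.54] F [-1.66  0.92  3.07] M [0.069 0.168 0.076] w 12.0
```

Emit:
{"api": "send_rows", "payload": {
  "rows": [
    [0,0,0,0.03,-1],
    [0,0,0,0.03,-1],
    [0,0,0,0.03,-1]
  ]
}}

```text
t: 11.6
ee_pos: [613.2, 86.8, 142.5]
orientation: [3.09, 0.566, 0.001]
ft_force: [-0.9, 0.7, 2.4]
width: 11.6
```

```bash
python3 st.py; python3 -c "
from h import *
for i in range(4):
    get_image('top'); o=telemetry.get_obs(); print(o['moment'].round(3),o['ft_force'].round(2))"
```

```text
t 11.6 knob -0.4284 ee [613.2   86.83 142.51] F [-0.93  0.7   2.35] M [0.008 0.189 0.078] w 11.6
[0.044 0.194 0.045] [-1.22  0.65  4.4 ]
[ 0.006  0.21  -0.065] [-0.66 -0.71  4.33]
[ 0.071  0.177 -0.077] [-1.07 -0.25  5.25]
[ 0.052  0.212 -0.096] [-1.09 -0.46  5.22]
```

Emit:
{"api": "send_rows", "payload": {
  "rows": [
    [0,0,0,0.02,-1],
    [0,0,0,0.02,-1],
    [0,0,0,0.02,-1],
    [0,0,0,0.02,-1]
  ]
}}

```text
t: 12.2
ee_pos: [613.2, 86.8, 142.5]
orientation: [3.11, 0.443, 0.001]
ft_force: [-0.7, -0.3, 5.9]
width: 11.7
```

```bash
python3 st.py
```

```text
t 12.2 knob -0.3489 ee [613.22  86.76 142.51] F [-0.72 -0.28  5.86] M [-0.039  0.291  0.072] w 11.7
```

Emit:
{"api": "send_rows", "payload": {
  "rows": [
    [0,0,0,0.02,-1],
    [0,0,0,0.02,-1],
    [0,0,0,0.02,-1]
  ]
}}

```text
t: 12.5
ee_pos: [613.2, 86.7, 142.5]
orientation: [3.122, 0.349, 0.001]
ft_force: [-0.7, -0.7, 5.7]
width: 11.8
```

```bash
python3 st.py
```

```text
t 12.5 knob -0.289 ee [613.22  86.71 142.51] F [-0.7  -0.7   5.66] M [-0.052  0.205  0.114] w 11.8
```

Emit:
{"api": "send_rows", "payload": {
  "rows": [
    [0,0,0,0.02,-1],
    [0,0,0,0.02,-1],
    [0,0,0,0.02,-1]
  ]
}}

```text
t: 12.8
ee_pos: [613.3, 86.7, 142.5]
orientation: [3.131, 0.256, 0.001]
ft_force: [-1.0, -0.8, 5.3]
width: 11.7
```

```bash
python3 st.py; python3 -c "
from h import *
d=snap('wrist','w12'); crop(d,0,0,512,384,1.5,'w12b')
d=snap('side','s12'); crop(d,205,130,285,245,6,'s12b')"; python3 st.py
```

```text
t 12.8 knob -0.229 ee [613.27  86.66 142.51] F [-1.02 -0.82  5.35] M [-0.143  0.252  0.085] w 11.7
t 12.9 knob -0.2291 ee [613.25  86.65 142.52] F [-1.23 -0.87  5.55] M [-0.132  0.215  0.004] w 11.5
```

View pics/w12b.png

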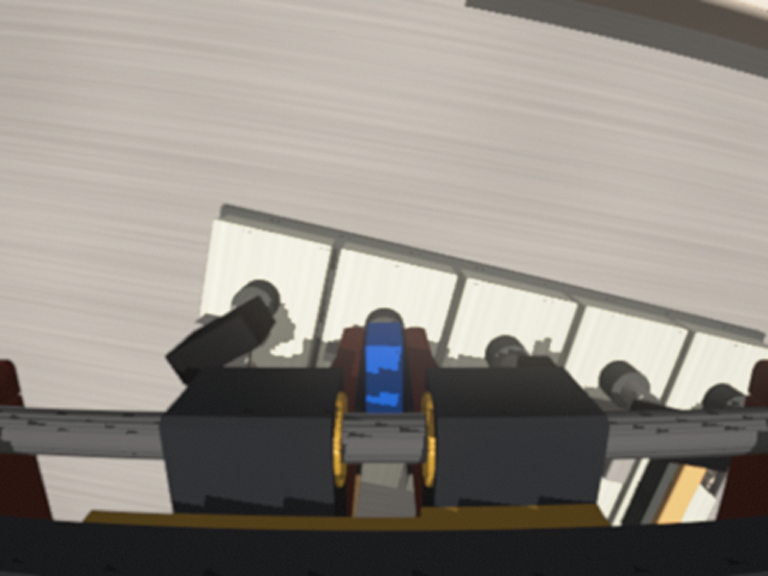

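View pics/s12b.png

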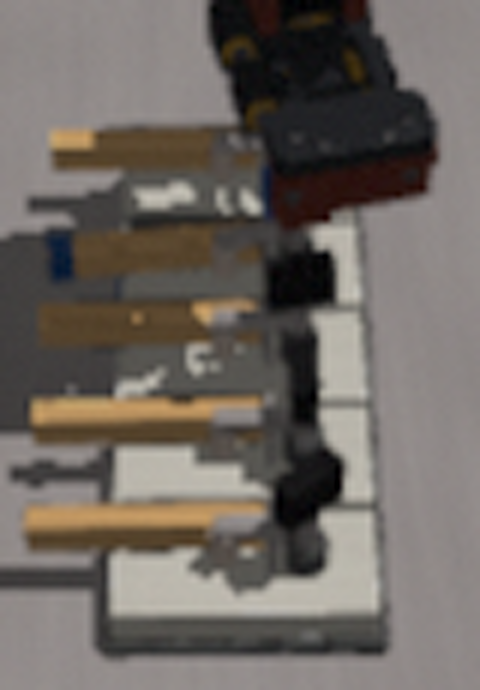

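Emit:
{"api": "send_rows", "payload": {
  "rows": [
    [0,0,0,0.01,-1],
    [0,0,0,0.01,-1],
    [0,0,0,0.01,-1]
  ]
}}

```text
t: 13.2
ee_pos: [613.2, 86.6, 142.5]
orientation: [3.134, 0.209, 0.001]
ft_force: [-0.8, -1.6, 5.0]
width: 12.1
```

```bash
python3 st.py
```

```text
t 13.2 knob -0.1994 ee [613.24  86.64 142.5 ] F [-0.83 -1.56  5.04] M [-0.221  0.207  0.114] w 12.1
```

Emit:
{"api": "send_rows", "payload": {
  "rows": [
    [0,0,0,0.01,-1],
    [0,0,0,0.01,-1]
  ]
}}

```text
t: 13.4
ee_pos: [613.3, 86.6, 142.5]
orientation: [3.136, 0.178, 0.001]
ft_force: [-2.0, -0.8, 5.8]
width: 11.9
```

```bash
python3 st.py
```

```text
t 13.4 knob -0.1795 ee [613.26  86.63 142.54] F [-2.02 -0.8   5.84] M [-0.141  0.222  0.038] w 11.9
```

Emit:
{"api": "send_rows", "payload": {
  "rows": [
    [0,0,0,0.01,-1],
    [0,0,0,0.01,-1]
  ]
}}

```text
t: 13.6
ee_pos: [613.3, 86.6, 142.5]
orientation: [3.138, 0.147, 0.001]
ft_force: [-1.2, -1.0, 4.9]
width: 11.4
```

```bash
python3 st.py
```

```text
t 13.6 knob -0.1595 ee [613.25  86.6  142.52] F [-1.19 -0.98  4.91] M [-0.153  0.229  0.133] w 11.4
```

Emit:
{"api": "send_rows", "payload": {
  "rows": [
    [0,0,0,0.01,-1],
    [0,0,0,0.01,-1]
  ]
}}

```text
t: 13.8
ee_pos: [613.3, 86.6, 142.5]
orientation: [3.139, 0.115, 0.001]
ft_force: [-1.0, -1.0, 5.0]
width: 12.4
```

```bash
python3 st.py
```

```text
t 13.8 knob -0.1395 ee [613.25  86.55 142.53] F [-0.98 -1.03  4.97] M [-0.197  0.227  0.207] w 12.4
```

Emit:
{"api": "send_rows", "payload": {
  "rows": [
    [0,0,0,0.01,-1]
  ]
}}

```text
t: 13.9
ee_pos: [613.2, 86.6, 142.5]
orientation: [3.14, 0.1, 0.001]
ft_force: [-1.8, -1.2, 5.1]
width: 12.2
```

```bash
python3 st.py
```

```text
t 13.9 knob -0.1295 ee [613.23  86.55 142.48] F [-1.85 -1.17  5.07] M [-0.172  0.256  0.114] w 12.2
```

Emit:
{"api": "send_rows", "payload": {
  "rows": [
    [0,0,0,0.01,-1]
  ]
}}

```text
t: 14.0
ee_pos: [613.3, 86.6, 142.5]
orientation: [3.14, 0.084, 0.001]
ft_force: [-1.9, -1.4, 6.3]
width: 11.5
```

```bash
python3 st.py
```

```text
t 14.0 knob -0.1195 ee [613.25  86.57 142.52] F [-1.92 -1.39  6.29] M [-0.2    0.201  0.157] w 11.5
```

Emit:
{"api": "send_rows", "payload": {
  "rows": [
    [0,0,0,0.01,-1]
  ]
}}

```text
t: 14.1
ee_pos: [613.3, 86.5, 142.5]
orientation: [3.14, 0.068, 0.001]
ft_force: [-1.1, -1.8, 4.8]
width: 11.9
```

```bash
python3 st.py
```

```text
t 14.1 knob -0.1095 ee [613.26  86.55 142.53] F [-1.08 -1.76  4.85] M [-0.193  0.217  0.142] w 11.9
```

Emit:
{"api": "send_rows", "payload": {
  "rows": [
    [0,0,0,0.005,-1],
    [0,0,0,0.005,-1]
  ]
}}

```text
t: 14.3
ee_pos: [613.3, 86.5, 142.5]
orientation: [3.141, 0.053, 0.001]
ft_force: [-1.0, -1.1, 5.5]
width: 11.7
```

```bash
python3 st.py
```

```text
t 14.3 knob -0.0997 ee [613.25  86.53 142.51] F [-1.01 -1.1   5.55] M [-0.207  0.196  0.155] w 11.7
```

Emit:
{"api": "send_rows", "payload": {
  "rows": [
    [0,0,0,0.005,-1]
  ]
}}

```text
t: 14.4
ee_pos: [613.3, 86.5, 142.5]
orientation: [3.141, 0.045, 0.001]
ft_force: [-0.4, -1.9, 5.6]
width: 11.7
```

```bash
python3 st.py
```

```text
t 14.4 knob -0.0948 ee [613.26  86.52 142.53] F [-0.39 -1.92  5.56] M [-0.197  0.177  0.08 ] w 11.7
```

Emit:
{"api": "send_rows", "payload": {
  "rows": [
    [0,0,0,0.005,-1]
  ]
}}

```text
t: 14.5
ee_pos: [613.2, 86.5, 142.5]
orientation: [3.141, 0.038, 0.001]
ft_force: [-0.7, -1.4, 5.8]
width: 12.0
```

```bash
python3 st.py
```

```text
t 14.5 knob -0.0899 ee [613.23  86.54 142.52] F [-0.72 -1.36  5.82] M [-0.241  0.167  0.216] w 12.0
```

Emit:
{"api": "send_rows", "payload": {
  "rows": [
    [0,0,0,0.005,-1]
  ]
}}

```text
t: 14.6
ee_pos: [613.3, 86.5, 142.5]
orientation: [3.141, 0.03, 0.001]
ft_force: [-1.6, -2.1, 4.9]
width: 12.1
```

```bash
python3 st.py
```

```text
t 14.6 knob -0.0849 ee [613.26  86.52 142.53] F [-1.61 -2.11  4.85] M [-0.199  0.262  0.247] w 12.1
```

Emit:
{"api": "send_rows", "payload": {
  "rows": [
    [0,0,0,0.005,-1]
  ]
}}

```text
t: 14.7
ee_pos: [613.3, 86.5, 142.5]
orientation: [3.141, 0.022, 0.001]
ft_force: [0.7, -1.1, 4.9]
width: 12.0
```

```bash
python3 st.py
```

```text
t 14.7 knob -0.08 ee [613.27  86.53 142.52] F [ 0.73 -1.06  4.87] M [-0.301  0.205  0.218] w 12.0
```

Emit:
{"api": "send_rows", "payload": {
  "rows": [
    [0,0,0,0.005,-1]
  ]
}}

```text
t: 14.8
ee_pos: [613.2, 86.5, 142.5]
orientation: [3.141, 0.014, 0.001]
ft_force: [-1.3, -1.6, 5.5]
width: 11.6
```

```bash
python3 st.py
```

```text
t 14.8 knob -0.0751 ee [613.25  86.49 142.51] F [-1.31 -1.63  5.47] M [-0.26   0.215  0.264] w 11.6
```

Emit:
{"api": "send_rows", "payload": {
  "rows": [
    [0,0,0,0.005,-1]
  ]
}}

```text
t: 14.9
ee_pos: [613.2, 86.5, 142.5]
orientation: [3.141, 0.006, 0.001]
ft_force: [-1.6, -1.2, 4.7]
width: 11.9
```

```bash
python3 st.py
```

```text
t 14.9 knob -0.0701 ee [613.23  86.47 142.5 ] F [-1.64 -1.2   4.74] M [-0.262  0.21   0.294] w 11.9
```

Emit:
{"api": "send_rows", "payload": {
  "rows": [
    [0,0,0,0.005,-1]
  ]
}}

```text
t: 15.0
ee_pos: [613.2, 86.5, 142.5]
orientation: [3.141, -0.001, 0.001]
ft_force: [-1.7, -2.1, 6.3]
width: 11.7
```

```bash
python3 st.py; python3 -c "
from h import *
for i in range(5):
    get_image('top'); o=telemetry.get_obs(); print(o['moment'].round(3),o['ft_force'].round(2))"
```

```text
t 15.0 knob -0.0652 ee [613.24  86.48 142.51] F [-1.7  -2.08  6.28] M [-0.189  0.227  0.273] w 11.7
[-0.285  0.262  0.294] [-0.91 -1.7   5.85]
[-0.228  0.268  0.308] [-1.33 -1.74  5.7 ]
[-0.189  0.175  0.294] [ 0.14 -1.8   6.55]
[-0.23   0.223  0.235] [-1.65 -1.34  5.73]
[-0.203  0.261  0.254] [-1.97 -1.86  5.37]
```

Emit:
{"api": "send_rows", "payload": {
  "rows": [
    [0,0,0,0.005,-1]
  ]
}}

```text
t: 15.35
ee_pos: [613.2, 86.5, 142.5]
orientation: [3.141, -0.009, 0.001]
ft_force: [-0.6, -2.2, 5.3]
width: 11.8
```

```bash
python3 st.py; python3 -c "
from h import *
for i in range(6):
    get_image('top'); o=telemetry.get_obs(); print(o['moment'].round(3),o['ft_force'].round(2))"
```

```text
t 15.35 knob -0.0604 ee [613.24  86.47 142.5 ] F [-0.6  -2.17  5.34] M [-0.25   0.251  0.343] w 11.8
[-0.178  0.213  0.351] [-1.4  -0.86  5.63]
[-0.258  0.241  0.31 ] [-1.79 -1.7   5.17]
[-0.232  0.222  0.253] [-0.45 -2.58  5.59]
[-0.243  0.139  0.28 ] [-0.94 -2.2   5.17]
[-0.255  0.212  0.273] [-1.95 -1.95  6.09]
[-0.242  0.268  0.299] [-0.84 -2.24  4.76]
```

Emit:
{"api": "send_rows", "payload": {
  "rows": [
    [0,0,0,0,-0.25],
    [0,0,0,0,-0.25],
    [0,0,0,0,-0.25],
    [0,0,0,0,-0.25],
    [0,0,0,0,-0.25]
  ]
}}

```text
t: 16.15
ee_pos: [613.0, 86.9, 142.0]
orientation: [-3.142, 0.011, 0.0]
ft_force: [0.0, 0.6, -0.3]
width: 32.7
```

```bash
python3 st.py; python3 -c "
from h import *
d=snap('wrist','w13'); crop(d,170,120,330,280,5,'w13b')"; python3 st.py
```

```text
t 16.15 knob -0.0589 ee [613.01  86.87 142.04] F [ 0.01  0.61 -0.29] M [0.052 0.04  0.09 ] w 32.7
t 16.2 knob -0.0589 ee [612.98  86.84 142.05] F [-0.04 -0.86  0.19] M [-0.003  0.028  0.045] w 32.9
```

View pics/w13b.png

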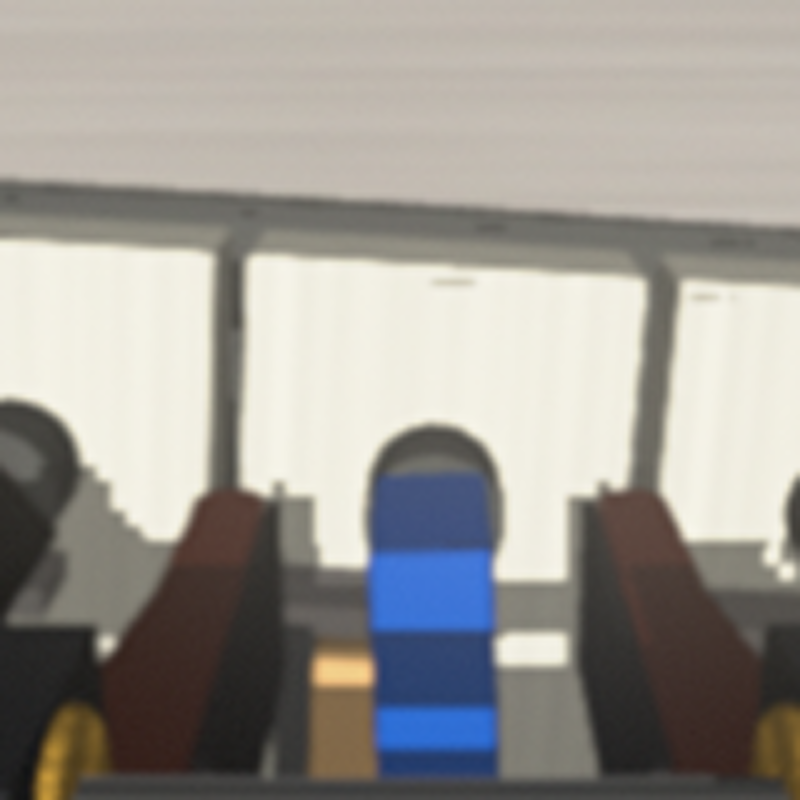

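Emit:
{"api": "send_rows", "payload": {
  "rows": [
    [0,0,-0.01,0,-0.25],
    [0,0,-0.03,0,-0.25],
    [0,0,-0.04,0,-0.25],
    [0,0,-0.04,0,-0.25],
    [0,0,0,0,-0.25]
  ]
}}

```text
t: 16.7
ee_pos: [615.9, 87.2, 268.9]
orientation: [-3.14, 0.011, -0.017]
ft_force: [0.3, 0.3, 0.1]
width: 33.0
```

Emit:
{"api": "send_rows", "payload": {
  "rows": [
    [-0.04,0,0,0,-0.25],
    [-0.04,0,0,0,-0.25],
    [-0.04,0,0,0,-0.25],
    [0,0,0,0,-0.25],
    [0,0,0,0,-0.25]
  ]
}}

```text
t: 17.2
ee_pos: [493.0, 87.8, 262.6]
orientation: [-3.141, 0.011, -0.002]
ft_force: [0.6, -0.3, -0.0]
width: 32.8
```

```bash
python3 st.py; python3 -c "
from h import *
d=snap('wrist','w14'); crop(d,150,0,330,150,4.4,'w14b'); crop(d,0,0,512,384,1.5,'w14c')
d=snap('side','s14'); crop(d,205,130,285,245,5,'s14b')"
```

```text
t 17.2 knob -0.0591 ee [492.98  87.78 262.65] F [ 0.63 -0.3  -0.04] M [ 0.024 -0.014 -0.026] w 32.8
```

View pics/w14c.png

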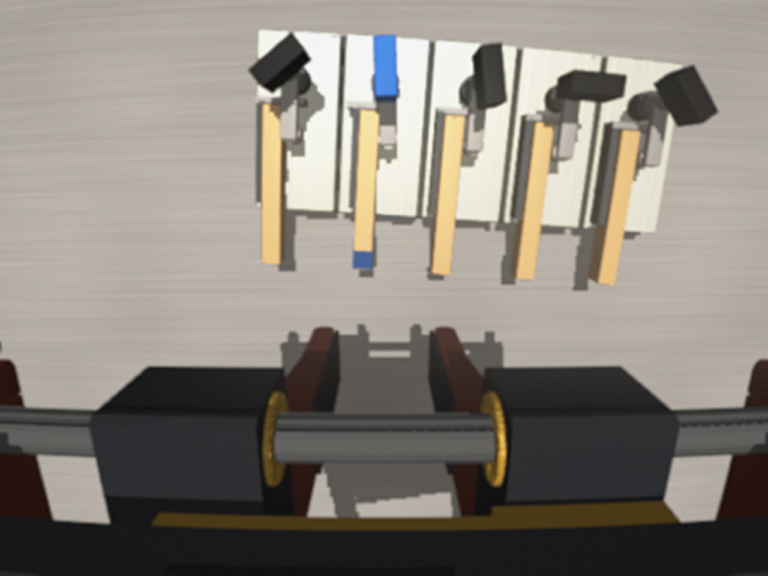

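View pics/w14b.png

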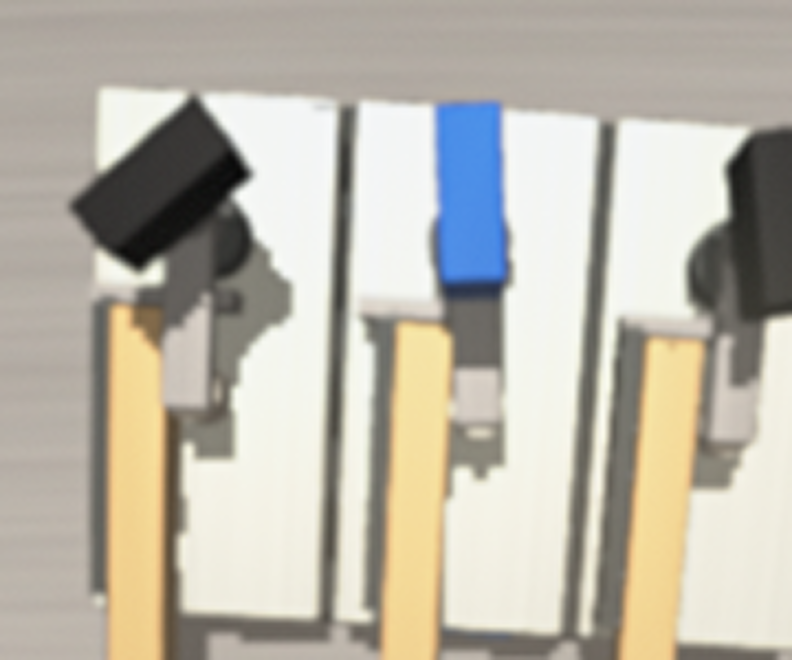

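View pics/s14b.png

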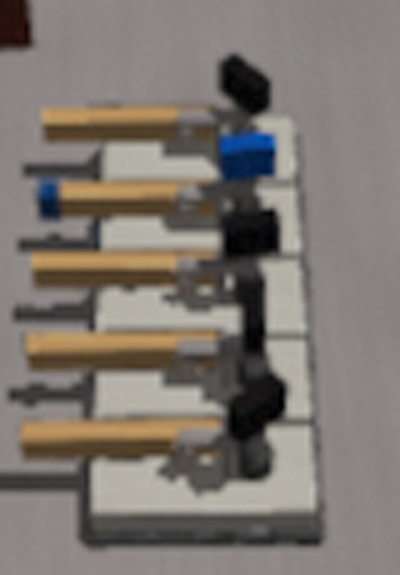

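```bash
python3 -c "
from h import *
print(ctrl.close_job())"
```

```text
the job is handed in; nothing more can be done
None
```

The blue-banded tail is in the blue nest, banded end to the front, held by the blue knob. The job is handed in at about 17 s of the 72 s allowed.

**Placing:** I felt the end stop at about 7 N, backed off slightly, lowered the tail to the floor and let go.

**Clamping:** I turned the knob clockwise from about -0.69 rad. The torque began to rise near -0.095 rad. I stopped at about -0.06 rad, with roughly 0.17–0.21 N m above free turning, which is about 5–6 N at the roller. Then I let go and withdrew.

**Last checks:**
- The last wrist and side pictures show the tail lying flush along the fence with its rear end at the stop. The roller is against it, and the neighbouring stations look undisturbed.
- The gripper was clear, and the forces read about zero.

**Uncertain:**
- Single torque readings scattered by about 0.04 N m, and free-turning readings ranged from about 0.09 to 0.13 N m. The clamp torque is therefore good to roughly ±0.04 N m.
- The wrist camera was off sideways by about 1.5 mm. I corrected for this by comparing positions within the same picture and with the top camera.
- While I gripped the knob there was a steady push of about 5 N on the wrist along the vertical. It vanished on release.

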